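Blank off an intake manifold and click its latch shut

TASK

Get the intake manifold ready for its leak test: lay the red cover flat and centred over the open round port on top of it (set it down, do not drop it), and then turn the black latch knob clockwise until it clicks past its detent and its yellow tongue stays locked over the edge of the cover. Leave the piston, the cup of bolts and the screwdriver where they are, and let go of everything at the end.

Things in the scene. Friction and masses are not known exactly. Their poses are not given: they have to be found in the camera images.
- manifold: Aluminium intake manifold, fixed to the bench. Origin: centre of the underside of its plenum block, 120 (x) x 210 (y) x 50 mm high; z up. On top, at its own y = +50 mm: a steel flange with the open port; at y = -50 mm: a boss with the latch knob; at y = -88 mm: the detent's ball housing, 82 mm high. Four pipes and a flange reach to x = +143 mm, at most 50 mm high.
- port (a point): Centre of the flange's flat top face, 64 mm above the bench: the seat of the cover. The flange is 84 mm in diameter, the open bore in it 52 mm. Axes as manifold.
- cover: Loose red disc, 76 mm diameter, 6 mm thick, with an upright round black handle 24 mm in diameter at its centre, from 6 to 40 mm above the underside; about 0.18 kg (varies). Origin: centre of its underside, z up. Starts flat on the bench, handle up, in one of three places it swaps with the piston and cup. It has no locating edge: it lies on the flange by its own weight.
- latch (a joint): Knob angle, rad, growing clockwise seen from above. Starts between 0 and 0.25: open, tongue swung aside towards the robot. 1.30: tongue points at the port centre; end stop 1.32. Free (0.03 N m friction) up to 0.45; then a spring-ball detent resists with up to 0.24 N m, balance point 0.85. Let go before that, it springs back to 0.45; past 0.9 it clicks on to about 1.25 and stays locked.
- latch_grip (a point): Grip point on the knob's upright axis, 113 mm above the bench, 100 mm from the port centre. The knob's black bar is 42 mm long (along this point's x, white mark at the +x, tongue end), 16 mm wide (y), from 81 to 123 mm above the bench; below it a disc 38 mm in diameter, top 83 mm above the bench. The point turns with the knob; z up.
- tongue_tip (a point): Underside of the yellow tongue, 70 mm from the knob's axis, 73 mm above the bench: 3 mm above the disc of a seated cover. The tongue is 18 mm wide, 4 mm thick, turns with the knob, points along the bar's +x and ends 74 mm from the axis; locked, it reaches 12 mm over the edge of a centred cover, 14 mm short of its handle.
- piston: Bystander: upright aluminium engine piston, 90 mm in diameter, 80 mm high. Origin: centre of its underside.
- bolt_cup: Bystander: blue plastic cup of bolts, 76 mm in diameter, 55 mm high. Origin: centre of its underside.
- screwdriver: Bystander: orange-handled screwdriver lying on the bench, 180 mm long, 26 mm thick handle. Origin: middle of its length, on the bench; lies along its x axis.
There are look-alikes about, which are no part of the job. Of the things that look like the cover, the largest one is meant.

How it is judged:
By the outcome, as a careful person would: the job done as asked, in the order asked, and still so for the second after the job is handed in, with the robot touching nothing.
It also fails if it takes over 59 s, if anything falls off the work surface, if the arm or the gripper's body presses on something with over 40 N, if the wrist force passes 120 N, or if a joint passes its speed limit or range.

ROBOT

A 6-joint arm with a two-finger parallel gripper is mounted at the origin on the work surface. World frame = base frame: x ahead of the robot, y to its left, z up, the work surface at z = 0. Lengths are in mm, angles in rad, forces in N, time in s.
With the tool pointing down it reaches from about 275 to 750 mm from the base axis. Payload 10.2 kg.
Tool frame: the origin (TCP) lies midway between the tips of the shut fingers; the grasp point (between the pads) lies 19 mm behind it; z points along the fingers, y is the line along which they close (so a half turn about z gives the same grasp; the last joint's range is limited). The gripper opens to 85 mm and grips with 20 to 120 N. Pads are 22 mm wide; open, the fingers measure 114 mm over their backs; the gripper's body (76 mm by 85 mm) begins 54 mm behind the grasp point. The pads swing forward as they close: fully open they stand 13 mm farther back than shut.
Start: joints at [-1.55, 0.313, 1.498, -0, 1.331, -0.223], TCP at [126.717, -509.484, 231.294] pointing down, gripper open.
Joint ranges: [-2.94, 2.94], [-0.97, 2.17], [0.19, 2.56], [-1.23, 4.37], [0.02, 3.11], [-2.88, 2.88]. Speed limits (rad/s): [2.39, 2.39, 3.01, 3.14, 3.14, 3.14].

INTERFACE

Orientations are given as a unit quaternion [w, x, y, z].
In Python, from rig import ctrl, capture, camera_info gives the robot as it stands.
- The arm moves only by the tool apply_moves, never from a script. Its argument "targets" is a list of rows, each a list of 3 entries, a list of its own where there are three numbers: the finger opening in mm, from 0 to 85.4, then the shift along the world's x, y, z in mm, then the turn, a rotation vector about the world's x, y, z in degrees. In form: [[grip, [dx, dy, dz], [rx, ry, rz]], ...]. A call has 1 to 20 rows; each row is the pose to reach, as a shift and turn from the pose commanded when the call began; what a row does not reach only later rows make up. A row lasts 1/10 s, in which the tool goes at most 50 mm and 8.59 degrees, less where a joint would pass 70% of its speed; a pose out of reach is approached as far as the arm can. A call with a gripper value outside its range is refused whole. The fingers move at their own pace and stop on an object; "squeeze" is the grip in N (left out, the last holds). Time passes only in rows, so rows that repeat a pose let the fingers close. It gives the time, the measured TCP pose, the force, the opening and the grip force at its end, in the units of the state.
- ctrl.sense(): the state, without advancing time (a new reading comes with each control period).
- capture(name): name is "scene" or "side" or "wrist"; returns (picture, depth): 480x640x3 uint8, blue, green, red; 480x640 float32, mm along the optical axis (not along the pixel's ray), 0 where there is no reading.
- camera_info(name): a dict with "vfov" (degrees; the focal length in pixels is half the picture's height over the tangent of half this angle, whatever the lens; pixels are square), "cx", "cy" (the principal point, pixels), "extrinsics" (4x4, takes a point from camera to world coordinates). Camera axes: x right, y down, z forward; pixel columns grow to the right and rows downward; lengths in mm; the calibration is good to about 2 mm. A picture is of the moment at which its call begins: read the wrist's pose just before it. camera_info takes no time and is no camera call; for the wrist camera it gives the pose at the moment of the call.
- ctrl.finish_job(): hands the job in; it is judged then, once.
The state is a dict: "time_s": time; "joints": joint angles; "dq": joint speeds; "tau": joint torques, N m; "eef_pos": TCP position; "ee_rot": TCP orientation; "force": force on the tool from outside, world axes, zero at the start; "wrist_torque": the same for the moment, N m; "grip_width": opening from 0.0 (shut) to 1.0 (fully open); "grip_force": force on a finger pad.
Only numpy, scipy, OpenCV 4.12 (cv2) and the standard library are available. Lean on these libraries where they do the work, as an engineer would, in place of code of your own. Each camera call takes 0.05 s, during which the arm holds its last target. There are 200 camera calls.

## Working session

There is one attempt and no reset: what is moved stays moved. The work goes in short steps, Python scripts to look and compute and a tool call to move; the robot and the scene stay as the last step left them, time stands still between calls to the robot, and variables do not carry over. Pictures are saved under pics/ and viewed, at most 10 in all, crops included, and the job is handed in when it is done.

Besides the shell and the picture viewer there is one more tool, called in YAML: its name, and indented under it one key for each argument. apply_moves: Moves the arm, as the interface text tells. Its arguments: {"type":"object","properties":{"targets":{"type":"array","items":{"type":"array"}},"squeeze":{"type":"number"}},"required":["targets"]}

```bash
mkdir -p pics; cat > h.py <<'E'
import numpy as np,cv2
from rig import ctrl,capture,camera_info
def snap(n,f):
    ci=camera_info(n);p,d=capture(n);cv2.imwrite(f'pics/{f}.png',p);np.savez(f'pics/{f}.npz',d=d,E=np.array(ci['extrinsics']),k=np.array([240/np.tan(np.radians(ci['vfov'])/2),ci['cx'],ci['cy']]),p=p)
def load(f): return np.load(f'pics/{f}.npz')
def cloud(z):
    d=z['d'];f,cx,cy=z['k'];v,u=np.mgrid[:480,:640]
    P=np.stack([(u-cx)/f*d,(v-cy)/f*d,d],-1)
    W=P@z['E'][:3,:3].T+z['E'][:3,3];W[d==0]=np.nan;return W
def at(z,u,v,zw=None):
    if zw is None: return cloud(z)[v,u]
    f,cx,cy=z['k'];r=z['E'][:3,:3]@np.array([(u-cx)/f,(v-cy)/f,1]);o=z['E'][:3,3];return o+r*(zw-o[2])/r[2]
E
python3 -c "
from h import *
for n in('scene','side'):
    snap(n,n+'0');print(camera_info(n))
s=ctrl.sense();print(s)"
```

```text
{'vfov': 52.137198925414374, 'cx': 315.522409613274, 'cy': 244.34648274398123, 'extrinsics': array([[-4.72743838e-01,  7.53367682e-01, -4.57110927e-01,
         1.02696951e+03],
       [ 8.81053078e-01,  4.13566373e-01, -2.29582947e-01,
         2.34349700e+02],
       [ 1.60853356e-02, -5.11272913e-01, -8.59267869e-01,
         1.07078041e+03],
       [ 0.00000000e+00,  0.00000000e+00,  0.00000000e+00,
         1.00000000e+00]])}
{'vfov': 49.298915796910215, 'cx': 316.7407522142847, 'cy': 242.27126470876212, 'extrinsics': array([[ 9.28744605e-01, -2.10713181e-01,  3.05013793e-01,
         1.52166953e+02],
       [-3.69902033e-01, -4.72091423e-01,  8.00188837e-01,
        -9.44816854e+02],
       [-2.46159395e-02, -8.55996287e-01, -5.16395597e-01,
         6.88511205e+02],
       [ 0.00000000e+00,  0.00000000e+00,  0.00000000e+00,
         1.00000000e+00]])}
{'time_s': 0.1, 'joints': array([-1.55039997e+00,  3.13384551e-01,  1.49835046e+00,  9.86127228e-06,
        1.33099882e+00, -2.23405505e-01]), 'dq': array([-0.00090185, -0.00074616, -0.00068311, -0.00077313,  0.00049795,
        0.00044769]), 'tau': array([ 1.88118305e-03, -4.12905657e+01, -2.60142463e+01, -2.57834381e-04,
        3.03397108e-03,  1.41903658e-05]), 'eef_pos': array([ 126.71485161, -509.24640233,  230.80117324]), 'ee_rot': array([-5.67163029e-04,  9.92579259e-01,  1.21598064e-01,  6.25818366e-05]), 'force': array([0.22320367, 0.04954359, 0.02957421]), 'wrist_torque': array([ 0.00730016,  0.01824239, -0.02525379]), 'grip_force': 0.0, 'grip_width': 0.9976786575602409}
```

View pics/scene0.png

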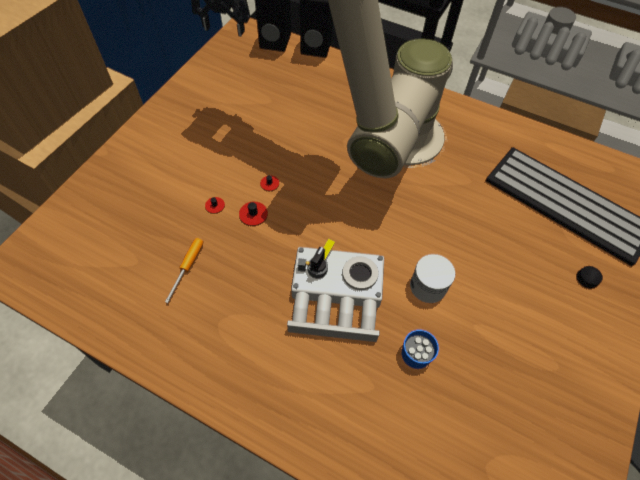

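View pics/side0.png

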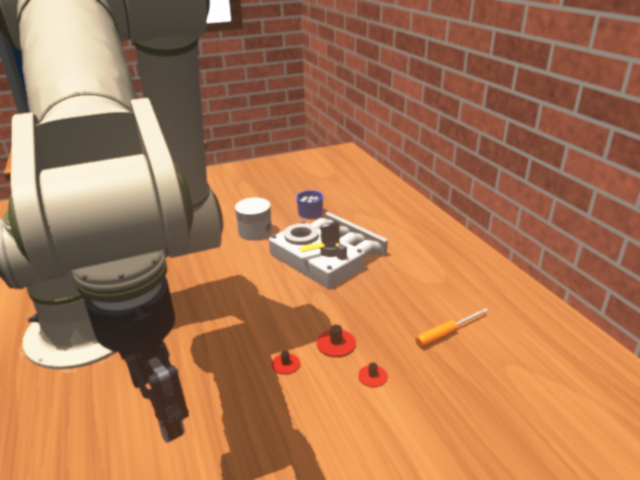

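The scene picture shows the large cover at (253,213), its look-alikes at (215,205) and (270,183), the port at (360,271), the knob at (318,262) with the tongue towards (330,246), the piston at (433,278) and the cup at (420,348). The side picture agrees: cover at (336,342), port at (301,234).

```bash
cat > m.py <<'E'
from h import *
for n in('scene0','side0'):
    z=load(n);W=cloud(z);p=z['p'].astype(int)
    red=((p[...,2]>120)&(p[...,1]<50)&(p[...,0]<50)).astype(np.uint8)
    k,l,st,c=cv2.connectedComponentsWithStats(red)
    for i in range(1,k):
        if st[i,4]>60:
            cn,_=cv2.findContours((l==i).astype(np.uint8),cv2.RETR_EXTERNAL,cv2.CHAIN_APPROX_NONE)
            q=np.array([at(z,u,v,6) for u,v in cn[0][:,0]])[:,:2].astype(np.float32)
            print(n,'red',st[i],cv2.minEnclosingCircle(q))
    # flange top z 64
    yel=(p[...,2]>150)&(p[...,1]>140)&(p[...,0]<60)
    print('yel',np.nanmedian(W[yel],0),yel.sum())
    R=(abs(W[...,0]-450)<250)&(abs(W[...,1])<350)
    m=R&(abs(W[...,2]-64)<3);print('flange',m.sum(),np.nanmedian(W[m],0))
    m=R&(abs(W[...,2]-50)<3);r=cv2.minAreaRect(W[m][:,:2].astype(np.float32));print('top50',r)
z=load('scene0');print(at(z,360,271,64),at(z,318,252,123));z=load('side0');print(at(z,301,234,64))
for n,b in(('scene0',(280,230,400,350)),('side0',(255,190,400,300))):
    i=cv2.imread(f'pics/{n}.png')[b[1]:b[3],b[0]:b[2]];cv2.imwrite(f'pics/{n}c.png',cv2.resize(i,None,fx=5,fy=5))
E
python3 m.py
```

```text
scene0 red [261 176  18  15 156] ((348.7512512207031, -251.3961181640625), 25.631093978881836)
scene0 red [206 198  18  15 170] ((481.8614196777344, -341.6863098144531), 24.961702346801758)
scene0 red [240 202  26  23 336] ((455.60528564453125, -239.52931213378906), 36.65794372558594)
yel [ 603.13418929 -294.30807613   26.16573489] 238
flange 583 [508.50235516  91.3612424   63.26024138]
top50 ((550.755126953125, 123.7680892944336), (232.47787475585938, 369.19384765625), 10.210182189941406)
yel [ 634.27840146 -310.73321797   22.94913314] 239
flange 401 [503.70680742  85.14982505  62.84491059]
top50 ((556.435791015625, 122.05037689208984), (259.3304748535156, 346.24078369140625), 18.95094108581543)
[505.10902525  89.70280495  64.        ] [537.5988136   -4.66176315 123.        ]
[500.90888103  73.55438687  64.        ]
```

```bash
python3 -c "
from h import *
c=camera_info('wrist');s=ctrl.sense();print(c['vfov'],c['cx'],c['cy']);print(c['extrinsics'].round(3),s['eef_pos'],s['ee_rot'])
from scipy.spatial.transform import Rotation as R
q=s['ee_rot'];print(R.from_quat([*q[1:],q[0]]).as_matrix().round(3))"
```

```text
66.32074629755886 324.35607354912537 237.83562669793864
[[ 2.41000e-01 -9.34000e-01 -2.63000e-01  1.92028e+02]
 [-9.71000e-01 -2.32000e-01 -6.50000e-02 -4.92647e+02]
 [-0.00000e+00  2.70000e-01 -9.63000e-01  3.73482e+02]
 [ 0.00000e+00  0.00000e+00  0.00000e+00  1.00000e+00]] [ 126.71485161 -509.24640233  230.80117324] [-5.67163029e-04  9.92579259e-01  1.21598064e-01  6.25818366e-05]
[[ 0.97   0.241 -0.   ]
 [ 0.241 -0.97   0.001]
 [ 0.    -0.001 -1.   ]]
```

View pics/scene0c.png

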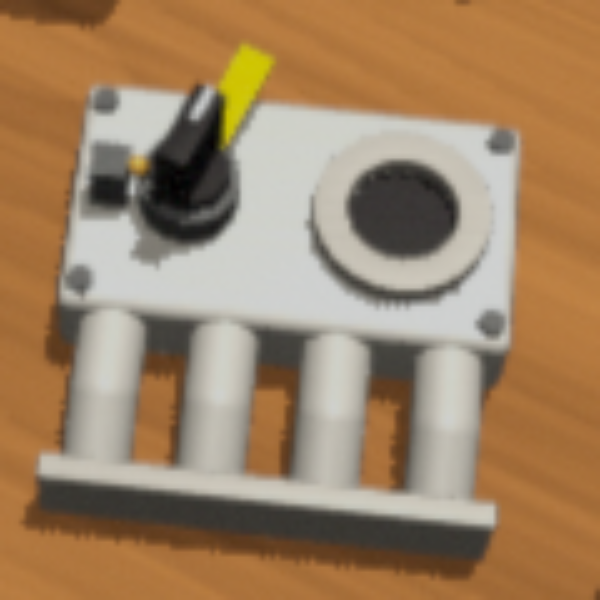

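The crop shows the knob, with its white mark and tongue pointing up and right (towards the robot), and the open flange on the right. I'll look from above with the wrist camera.

apply_moves:
  targets:
    - [85,[413,549,50],[0,0,0]]
    - [85,[413,549,50],[0,0,0]]
    - [85,[413,549,50],[0,0,0]]
    - [85,[413,549,50],[0,0,0]]
    - [85,[413,549,50],[0,0,0]]
    - [85,[413,549,50],[0,0,0]]
    - [85,[413,549,50],[0,0,0]]
    - [85,[413,549,50],[0,0,0]]
    - [85,[413,549,50],[0,0,0]]
    - [85,[413,549,50],[0,0,0]]
    - [85,[413,549,50],[0,0,0]]
    - [85,[413,549,50],[0,0,0]]
    - [85,[413,549,50],[0,0,0]]
    - [85,[413,549,50],[0,0,0]]
    - [85,[413,549,50],[0,0,0]]
    - [85,[413,549,50],[0,0,0]]
    - [85,[413,549,50],[0,0,0]]

```text
time_s: 1.8
eef_pos: [539.2, 38.8, 281.1]
ee_rot: [0.0, 0.993, 0.121, -0.0]
force: [0.3, -0.3, 0.3]
grip_width: 0.992
grip_force: 0.0
```

```bash
python3 -c "
from h import *
snap('wrist','w1');print(ctrl.sense()['eef_pos'],ctrl.sense()['joints'])"
```

```text
[539.25586822  38.58313798 281.27187431] [-1.45300604e-01  3.17688710e-01  1.36122577e+00 -1.75898584e-04
  1.46300550e+00  1.18307398e+00]
```

View pics/w1.png

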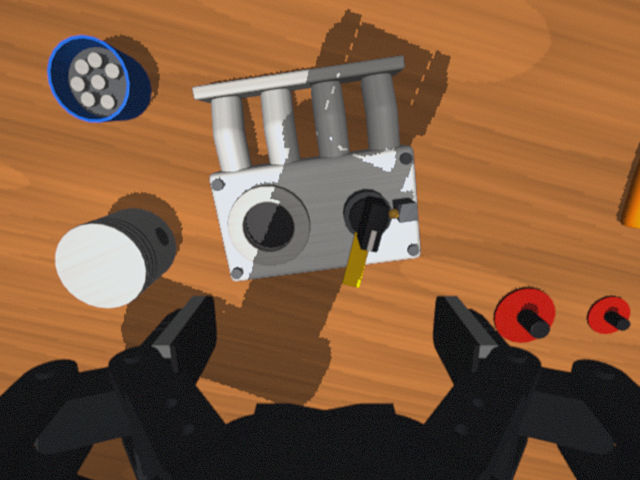

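The wrist view shows the flange centre at about (269,225), the bore around it, the knob bar at (373,220), the tongue tip at (352,286) and the cover at (524,314) with its handle at (538,327).

```bash
cat > m2.py <<'E'
from h import *
from scipy.optimize import least_squares
z=load('w1');W=cloud(z);p=z['p'].astype(int)
u0=np.zeros((480,640),bool);u0[150:285,205:425]=1
f=u0.copy();f[:,315:]=0
m=f&(abs(W[...,2]-64)<4);q=W[m];print('flange z',np.median(q[:,2]),m.sum(),cv2.minEnclosingCircle(q[:,:2].astype(np.float32)))
# bore: points far below within flange
b=f&(W[...,2]<45);k,l,st,c=cv2.connectedComponentsWithStats(b.astype(np.uint8))
# knob bar top
m=u0&(W[...,2]>116);q=W[m].astype(np.float32);print('bar',m.sum(),np.median(q[:,2]),cv2.minAreaRect(q[:,:2]))
yel=u0&(p[...,2]>110)&(p[...,1]>90)&(p[...,0]<40);yel|=(p[...,2]>110)&(p[...,1]>90)&(p[...,0]<40)&(np.mgrid[:480,:640][1]<375)&(np.mgrid[:480,:640][1]>335)
q=W[yel].astype(np.float32);q=q[abs(q[:,2]-77)<8];print('tongue',len(q),np.median(q[:,2]),cv2.minAreaRect(q[:,:2]))
m=u0&(abs(W[...,2]-50)<4);r=cv2.minAreaRect(W[m][:,:2].astype(np.float32));print('top',np.median(W[m][:,2]),r,cv2.boxPoints(r))
# edges by pixels (corner bolts)
for uv in((218,184),(405,158),(237,272),(414,250)):print('bolt',at(z,*uv,53))
print('port px',at(z,269,225,64))
red=((p[...,2]>120)&(p[...,1]<50)&(p[...,0]<50)).astype(np.uint8)
k,l,st,c=cv2.connectedComponentsWithStats(red)
for i in range(1,k):
    if st[i,4]>100:
        cn,_=cv2.findContours((l==i).astype(np.uint8),cv2.RETR_EXTERNAL,cv2.CHAIN_APPROX_NONE)
        print('red',st[i],cv2.minEnclosingCircle(np.array([at(z,a,b,6) for a,b in cn[0][:,0]])[:,:2].astype(np.float32)))
s=p[130:310,190:440].astype(np.uint8);cv2.imwrite('pics/w1c.png',cv2.resize(s,None,fx=3.2,fy=3.2,interpolation=cv2.INTER_CUBIC))
E
python3 m2.py
```

```text
flange z 63.87147878631521 3259 ((504.1051330566406, 88.52822875976562), 41.89857864379883)Traceback (most recent call last):
  File "m2.py", line 10, in <module>
    m=u0&(W[...,2]>116);q=W[m].astype(np.float32);print('bar',m.sum(),np.median(q[:,2]),cv2.minAreaRect(q[:,:2]))
                                                                                        ~~~~~~~~~~~~~~~^^^^^^^^^
cv2.error: OpenCV(4.12.0) /io/opencv/modules/imgproc/src/convhull.cpp:143: error: (-215:Assertion failed) total >= 0 && (depth == CV_32F || depth == CV_32S) in function 'convexHull'
```

```bash
sed -i 's/^m=u0&(W\[...,2\]>116).*$/print(at(z,373,215),at(z,374,240),at(z,375,205))/' m2.py; python3 m2.py
```

```text
flange z 63.87147878631521 3259 ((504.1051330566406, 88.52822875976562), 41.89857864379883)
[5.51292241e+02 8.26755307e-02 1.22363113e+02] [530.81883874  -6.48843604 123.5658896 ] [559.92140965   0.8752813  122.7710321 ]Traceback (most recent call last):
  File "m2.py", line 12, in <module>
    q=W[yel].astype(np.float32);q=q[abs(q[:,2]-77)<8];print('tongue',len(q),np.median(q[:,2]),cv2.minAreaRect(q[:,:2]))
                                                                                              ~~~~~~~~~~~~~~~^^^^^^^^^
cv2.error: OpenCV(4.12.0) /io/opencv/modules/imgproc/src/convhull.cpp:143: error: (-215:Assertion failed) total >= 0 && (depth == CV_32F || depth == CV_32S) in function 'convexHull'
```

```bash
sed -i 's/cv2.minAreaRect(q\[:,:2\])/cv2.minAreaRect(q[:,:2].copy())/; s/^print(at(z,373,215).*$/m=u0\&(W[...,2]>116);q=W[m].astype(np.float32);print("bar",m.sum(),np.median(q[:,2]),cv2.minAreaRect(q[:,:2].copy()))/' m2.py; python3 m2.py
```

```text
flange z 63.87147878631521 3259 ((504.1051330566406, 88.52822875976562), 41.89857864379883)
bar 954 122.972275 ((540.9650268554688, -4.098016738891602), (42.23399353027344, 16.398488998413086), 1.4044309854507446)
tongue 720 77.10617 ((511.0401916503906, -9.012577056884766), (30.27676773071289, 89.32865142822266), 77.031005859375)
top 49.968655260931826 ((532.115966796875, 45.96678161621094), (139.55589294433594, 208.85000610351562), 21.41773223876953) [[429.02432  117.70003 ]
 [505.289    -76.72739 ]
 [635.20764  -25.766464]
 [558.94293  168.66095 ]]
bolt [532.25220079 147.60510454  53.        ]
bolt [601.93022562 -27.56662003  53.        ]
bolt [443.60186848 112.28094963  53.        ]
bolt [513.00871752 -65.21160179  53.        ]
port px [505.93363778  88.25704468  64.        ]
red [ 495  289   60   53 1806] ((451.86279296875, -241.28317260742188), 37.45259475708008)
red [588 297  42  36 856] ((477.8898010253906, -343.7413330078125), 25.777631759643555)
```

View pics/w1c.png

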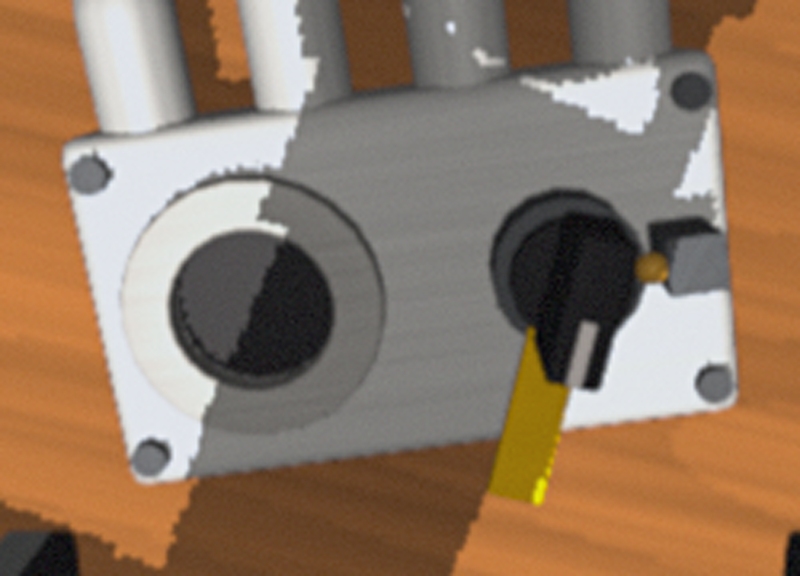

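The crop gives a port of (504.1, 88.5) and a knob axis of (541, -4.1), 99.7 mm apart. The bar lies along azimuth 181°, which puts the latch at about 0.08. Next I'll look at the cover from close up.

apply_moves:
  targets:
    - [85,[-50,-279,0],[0,0,0]]
    - [85,[-50,-279,0],[0,0,0]]
    - [85,[-50,-279,0],[0,0,0]]
    - [85,[-50,-279,-40],[0,0,0]]
    - [85,[-50,-279,-90],[0,0,0]]
    - [85,[-50,-279,-90],[0,0,0]]
    - [85,[-50,-279,-90],[0,0,0]]
    - [85,[-50,-279,-90],[0,0,0]]
    - [85,[-50,-279,-90],[0,0,0]]
    - [85,[-50,-279,-90],[0,0,0]]
    - [85,[-50,-279,-90],[0,0,0]]
    - [85,[-50,-279,-90],[0,0,0]]

```text
time_s: 3.05
eef_pos: [490.1, -238.9, 192.0]
ee_rot: [0.0, 0.993, 0.122, 0.0]
force: [-1.0, -0.2, 0.2]
grip_width: 1.0
grip_force: 0.0
```

```bash
cat > m3.py <<'E'
from h import *
snap('wrist','w2');print(ctrl.sense()['eef_pos'],ctrl.sense()['force'])
z=load('w2');W=cloud(z);p=z['p'].astype(int)
red=((p[...,2]>100)&(p[...,1]<50)&(p[...,0]<50)).astype(np.uint8)
k,l,st,c=cv2.connectedComponentsWithStats(red)
for i in range(1,k):
    if st[i,4]>300:
        cn,_=cv2.findContours((l==i).astype(np.uint8),cv2.RETR_EXTERNAL,cv2.CHAIN_APPROX_NONE)
        print('red',st[i],cv2.minEnclosingCircle(np.array([at(z,a,b,6) for a,b in cn[0][:,0]])[:,:2].astype(np.float32)))
m=(abs(W[...,2]-40)<3)&(np.hypot(W[...,0]-454,W[...,1]+240)<30)
q=W[m].astype(np.float32);print(m.sum(),np.median(q[:,2]),cv2.minEnclosingCircle(q[:,:2].copy()))
E
python3 m3.py
```

```text
[ 490.01375448 -239.01065395  191.80179923] [-0.00400713 -0.32693654  0.53184484]
red [ 279  212   79   76 3870] ((452.6571960449219, -241.9026641845703), 37.22385787963867)
red [ 404  224   55   52 1775] ((478.3031311035156, -344.7342529296875), 25.507097244262695)
red [ 283  328   49   44 1371] ((346.91552734375, -256.2721252441406), 25.74962615966797)
571 39.952484 ((452.7358703613281, -242.1051025390625), 11.923003196716309)
```

View pics/w2.png

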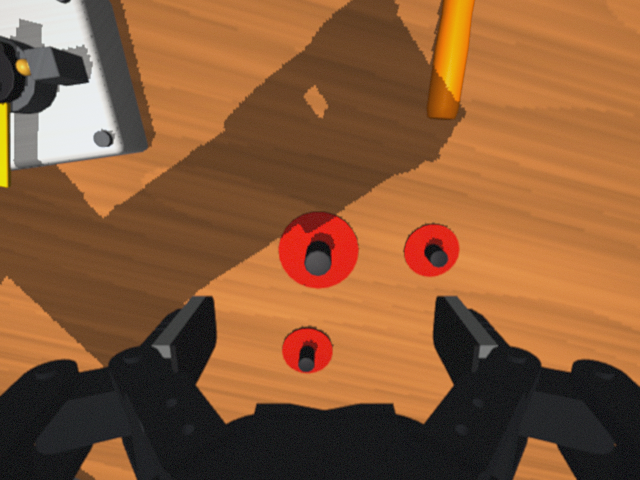

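The picture shows the cover's handle at (318,262). Measured by depth, its centre is (452.7, -242.1). I'll descend and grasp.

apply_moves:
  targets:
    - [60,[-37,-2.5,-40],[0,0,0]]
    - [60,[-37,-2.5,-80],[0,0,0]]
    - [60,[-37,-2.5,-110],[0,0,0]]
    - [60,[-37,-2.5,-135],[0,0,0]]
    - [60,[-37,-2.5,-155],[0,0,0]]
    - [60,[-37,-2.5,-170],[0,0,0]]
    - [60,[-37,-2.5,-178],[0,0,0]]
    - [60,[-37,-2.5,-181],[0,0,0]]
    - [60,[-37,-2.5,-181],[0,0,0]]
    - [15,[-37,-2.5,-181],[0,0,0]]
    - [15,[-37,-2.5,-181],[0,0,0]]
    - [15,[-37,-2.5,-181],[0,0,0]]
    - [15,[-37,-2.5,-181],[0,0,0]]
    - [15,[-37,-2.5,-181],[0,0,0]]
    - [15,[-37,-2.5,-181],[0,0,0]]
    - [15,[-37,-2.5,-181],[0,0,0]]
  squeeze: 40

```text
time_s: 4.7
eef_pos: [453.0, -242.2, 11.0]
ee_rot: [0.0, 0.993, 0.122, 0.0]
force: [-1.5, 1.1, 5.6]
grip_width: 0.27
grip_force: 39.5
```

apply_moves:
  targets:
    - [15,[0,0,15],[0,0,0]]
    - [15,[0,0,40],[0,0,0]]
    - [15,[0,0,80],[0,0,0]]
    - [15,[0,0,120],[0,0,0]]
    - [15,[0,0,160],[0,0,0]]
    - [15,[6,40,160],[0,0,0]]
    - [15,[13,85,160],[0,0,0]]
    - [15,[20,130,160],[0,0,0]]
    - [15,[27,175,160],[0,0,0]]
    - [15,[34,220,160],[0,0,0]]
    - [15,[41,265,160],[0,0,0]]
    - [15,[47,300,160],[0,0,0]]
    - [15,[51,325,150],[0,0,0]]
    - [15,[51.5,330.5,130],[0,0,0]]
    - [15,[51.5,330.5,115],[0,0,0]]
    - [15,[51.5,330.5,105],[0,0,0]]
    - [15,[51.5,330.5,105],[0,0,0]]
    - [15,[51.5,330.5,105],[0,0,0]]

```text
time_s: 6.5
eef_pos: [504.5, 88.3, 115.8]
ee_rot: [0.0, 0.993, 0.121, 0.0]
force: [0.8, -0.5, -1.1]
grip_width: 0.268
grip_force: 39.7
```

```bash
cat > m4.py <<'E'
from h import *
snap('wrist','w3');s=ctrl.sense();print(s['eef_pos'],s['force'],s['grip_width'])
z=load('w3');W=cloud(z);p=z['p'].astype(int)
red=((p[...,2]>70)&(p[...,1]<45)&(p[...,0]<45)).astype(np.uint8)
k,l,st,c=cv2.connectedComponentsWithStats(red)
for i in range(1,k):
    if st[i,4]>300: print(st[i],np.nanmedian(W[l==i],0),cv2.minEnclosingCircle(W[(l==i)&np.isfinite(W[...,0])][:,:2].astype(np.float32)))
q=W[(red>0)&np.isfinite(W[...,2])&(W[...,2]>80)];A=np.c_[q[:,:2],np.ones(len(q))];print('plane',np.linalg.lstsq(A,q[:,2],rcond=None)[0])
E
python3 m4.py
```

```text
[504.63951544  88.26969833 116.03192338] [-0.04044988  0.76919392 -0.5911863 ] 0.2654931174354508
[  239   212   171   114 10739] [520.81797886  94.48491968 110.78952673] ((504.18829345703125, 88.66349029541016), 37.399314880371094)
[293 350  64  21 541] [470.34141311  80.12235498 110.85597076] ((444.1736145019531, 73.68255615234375), 56.436012268066406)
plane [-7.33980777e-03 -1.51216879e-03  1.14879475e+02]
```

View pics/w3.png

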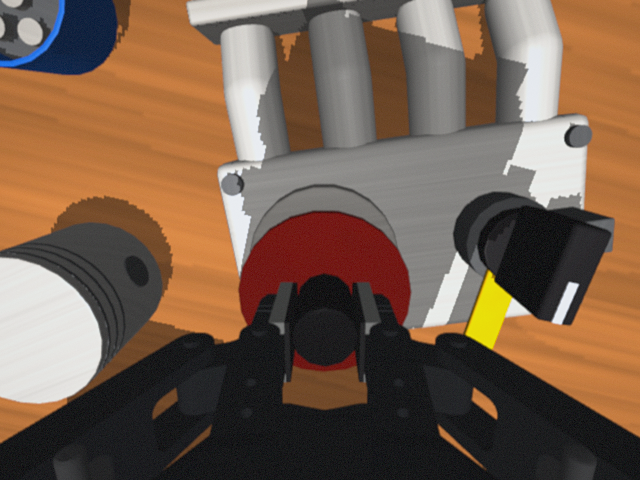

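The picture shows the disc held level with its underside at about 104.8 mm, centred at (504.2, 88.7) over the port. I'll lower it by about 41 mm.

apply_moves:
  targets:
    - [15,[0,0,-12],[0,0,0]]
    - [15,[0,0,-22],[0,0,0]]
    - [15,[0,0,-30],[0,0,0]]
    - [15,[0,0,-35],[0,0,0]]
    - [15,[0,0,-38],[0,0,0]]
    - [15,[0,0,-39],[0,0,0]]
    - [15,[0,0,-40],[0,0,0]]
    - [15,[0,0,-40],[0,0,0]]
    - [15,[0,0,-40],[0,0,0]]

```text
time_s: 7.45
eef_pos: [504.4, 88.5, 75.5]
ee_rot: [0.0, 0.993, 0.122, 0.0]
force: [-0.2, 0.3, -1.8]
grip_width: 0.267
grip_force: 39.7
```

apply_moves:
  targets:
    - [15,[0,0,-0.5],[0,0,0]]
    - [15,[0,0,-0.5],[0,0,0]]
    - [15,[0,0,-0.5],[0,0,0]]

```text
time_s: 7.75
eef_pos: [504.4, 88.5, 75.0]
ee_rot: [0.0, 0.993, 0.122, 0.0]
force: [-0.1, 0.0, 0.7]
grip_width: 0.263
grip_force: 39.9
```

apply_moves:
  targets:
    - [15,[0,0,-0.5],[0,0,0]]
    - [15,[0,0,-0.5],[0,0,0]]
    - [15,[0,0,-0.5],[0,0,0]]

```text
time_s: 8.05
eef_pos: [504.4, 88.5, 75.0]
ee_rot: [0.0, 0.993, 0.122, 0.0]
force: [-2.8, 0.9, 6.4]
grip_width: 0.267
grip_force: 40.6
```

Contact at 6 N, so it is seated. I'll release and lift.

apply_moves:
  targets:
    - [22,[0,0,0],[0,0,0]]
    - [26,[0,0,0],[0,0,0]]
    - [32,[0,0,0],[0,0,0]]
    - [40,[0,0,0],[0,0,0]]
    - [44,[0,0,0],[0,0,0]]
    - [44,[0,0,0],[0,0,0]]
    - [44,[0,0,0],[0,0,0]]
    - [44,[0,0,10],[0,0,0]]
    - [44,[0,0,25],[0,0,0]]
    - [44,[0,0,50],[0,0,0]]
    - [44,[0,0,90],[0,0,0]]
    - [44,[0,0,130],[0,0,0]]
    - [44,[20,-20,160],[0,0,-6]]
    - [44,[50,-50,160],[0,0,-13]]
    - [44,[50,-50,160],[0,0,-13]]
    - [44,[50,-50,160],[0,0,-13]]
  squeeze: 20

```text
time_s: 9.65
eef_pos: [554.1, 38.2, 234.4]
ee_rot: [-0.0, 1.0, 0.008, -0.0]
force: [-0.3, -0.1, -0.2]
grip_width: 0.52
grip_force: 0.0
```

```bash
cat > m5.py <<'E'
from h import *
import sys
n=sys.argv[1];snap('wrist',n);s=ctrl.sense();print(s['eef_pos'],s['force'],s['grip_width'],s['joints'][5])
z=load(n);W=cloud(z);p=z['p'].astype(int)
near=np.hypot(W[...,0]-504,W[...,1]-88.5)<60
red=near&(p[...,2]>70)&(p[...,1]<45)&(p[...,0]<45)
q=W[red].astype(np.float32);print('disc',np.median(q[:,2]),cv2.minEnclosingCircle(q[:,:2].copy()))
A=np.c_[q[:,:2],np.ones(len(q))];print('plane',np.linalg.lstsq(A,q[:,2],rcond=None)[0])
near=np.hypot(W[...,0]-541,W[...,1]+4)<30
m=near&(abs(W[...,2]-123)<4);q=W[m].astype(np.float32);r=cv2.minAreaRect(q[:,:2].copy());print('bar',m.sum(),r)
E
python3 m5.py w4
```

```text
[553.76855571  38.76366377 234.35734818] [ 0.88306105 -0.07558208 -0.20428661] 0.5155186167737513 1.4118749626262366
disc 70.017365 ((514.6468505859375, 83.45542907714844), 47.477455139160156)
plane [ 7.91303075e-02 -2.90612284e-02  3.28911402e+01]
bar 1216 ((541.52978515625, -4.114912986755371), (41.16465759277344, 16.26219940185547), 1.6543184518814087)
```

View pics/w4.png

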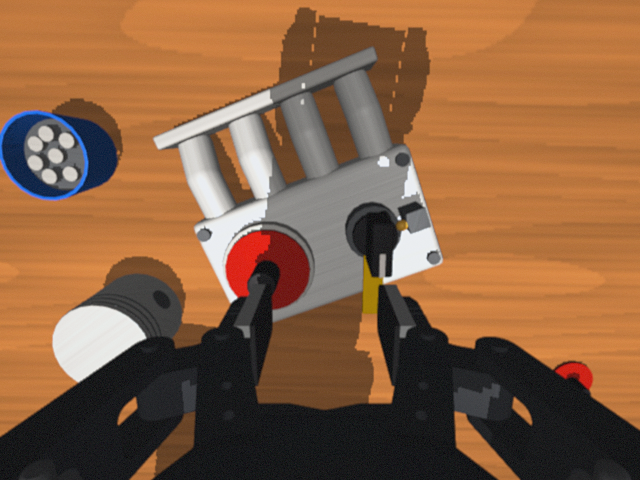

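The picture shows the cover flat on the flange at (267,268) and the knob bar at (380,238). The circle fit picked up stray points, so I'll refit with z limited.

```bash
python3 -c "
from h import *
z=load('w4');W=cloud(z);p=z['p'].astype(int)
for n,d,c in(('disc',70,60),('handle',104,20)):
    m=(np.hypot(W[...,0]-504,W[...,1]-88.5)<c)&(abs(W[...,2]-d)<2)
    if d==70: m&=(p[...,2]>70)&(p[...,1]<45)
    q=W[m].astype(np.float32);print(n,len(q),cv2.minEnclosingCircle(q[:,:2].copy()),np.percentile(q[:,:2],[1,99],axis=0),np.linalg.lstsq(np.c_[q[:,:2],np.ones(len(q))],q[:,2],rcond=None)[0])
"
```

```text
disc 3780 ((504.3380126953125, 87.9089584350586), 37.360050201416016) [[471.24459381  53.78963306]
 [539.55840149 122.76446434]] [-1.43774895e-03 -1.93150506e-03  7.08968845e+01]
handle 328 ((504.0806579589844, 88.36969757080078), 11.715795516967773) [[498.10664215  77.16299744]
 [514.99854858  99.63804878]] [-1.69228985e-03  1.03339934e-02  1.03768353e+02]
```

The cover is centred within 0.5 mm and lies flat. I'll grip the knob.

apply_moves:
  targets:
    - [44,[-13,-42.5,0],[0,0,0.5]]
    - [44,[-13,-42.5,-40],[0,0,0.5]]
    - [44,[-13,-42.5,-80],[0,0,0.5]]
    - [44,[-13,-42.5,-110],[0,0,0.5]]
    - [44,[-13,-42.5,-130],[0,0,0.5]]
    - [44,[-13,-42.5,-138],[0,0,0.5]]
    - [44,[-13,-42.5,-140],[0,0,0.5]]
    - [44,[-13,-42.5,-140],[0,0,0.5]]
    - [10,[-13,-42.5,-140],[0,0,0.5]]
    - [10,[-13,-42.5,-140],[0,0,0.5]]
    - [10,[-13,-42.5,-140],[0,0,0.5]]
    - [10,[-13,-42.5,-140],[0,0,0.5]]
    - [10,[-13,-42.5,-140],[0,0,0.5]]
    - [10,[-13,-42.5,-140],[0,0,0.5]]
  squeeze: 60

```text
time_s: 11.1
eef_pos: [541.6, -4.1, 95.3]
ee_rot: [0.0, 1.0, 0.013, 0.001]
force: [-1.2, 0.8, 6.1]
grip_width: 0.177
grip_force: 58.6
```

apply_moves:
  targets:
    - [10,[0,0,0],[0,0,-4]]
    - [10,[0,0,0],[0,0,-8]]
    - [10,[0,0,0],[0,0,-12]]
    - [10,[0,0,0],[0,0,-16]]
    - [10,[0,0,0],[0,0,-20]]
    - [10,[0,0,0],[0,0,-24]]
    - [10,[0,0,0],[0,0,-28]]
    - [10,[0,0,0],[0,0,-32]]
    - [10,[0,0,0],[0,0,-36]]
    - [10,[0,0,0],[0,0,-40]]
    - [10,[0,0,0],[0,0,-44]]
    - [10,[0,0,0],[0,0,-48]]
    - [10,[0,0,0],[0,0,-52]]
    - [10,[0,0,0],[0,0,-56]]
    - [10,[0,0,0],[0,0,-60]]
    - [10,[0,0,0],[0,0,-64]]
    - [10,[0,0,0],[0,0,-66]]
    - [10,[0,0,0],[0,0,-66]]
    - [10,[0,0,0],[0,0,-66]]

```text
time_s: 13.0
eef_pos: [541.8, -3.8, 95.3]
ee_rot: [-0.001, 0.846, -0.534, 0.001]
force: [-0.1, 2.0, 5.4]
grip_width: 0.175
grip_force: 59.4
```

```bash
python3 -c "
from h import *
s=ctrl.sense();print(s['wrist_torque'],s['force'],s['joints'])"
```

```text
[ 0.31082129  0.1329605  -0.03298042] [-0.08817469  1.99729807  5.43641827] [-2.23659599e-01  4.92379775e-01  1.61715909e+00  6.72852426e-04
  1.03008884e+00  2.47327394e+00]
```

apply_moves:
  targets:
    - [20,[0,0,0],[0,0,0]]
    - [30,[0,0,0],[0,0,0]]
    - [40,[0,0,0],[0,0,0]]
    - [44,[0,0,0],[0,0,0]]
    - [44,[0,0,0],[0,0,0]]
    - [44,[0,0,10],[0,0,0]]
    - [44,[0,0,30],[0,0,0]]
    - [44,[0,0,70],[0,0,0]]
    - [44,[0,0,110],[0,0,0]]
    - [44,[0,0,150],[0,0,0]]
    - [44,[20,-40,160],[0,0,0]]
    - [44,[20,-70,160],[0,0,0]]
    - [44,[20,-70,160],[0,0,0]]
    - [44,[20,-70,160],[0,0,0]]
  squeeze: 20

```text
time_s: 14.4
eef_pos: [561.0, -74.1, 254.6]
ee_rot: [-0.0, 0.845, -0.534, -0.0]
force: [0.9, 0.2, 0.6]
grip_width: 0.514
grip_force: 0.0
```

```bash
python3 m5.py w5; python3 -c "
from h import *
z=load('w5');W=cloud(z);p=z['p'].astype(int)
for n,d,c in(('disc',70,60),('handle',104,20)):
    m=(np.hypot(W[...,0]-504,W[...,1]-88.5)<c)&(abs(W[...,2]-d)<2)
    if d==70: m&=(p[...,2]>70)&(p[...,1]<45)
    q=W[m].astype(np.float32);print(n,len(q),cv2.minEnclosingCircle(q[:,:2].copy()))
"
```

```text
[561.03648472 -73.48693735 254.5913797 ] [ 0.77737038 -0.11723406 -0.32045858] 0.5151127720994125 2.359660819195675
disc 69.83867 ((503.5499572753906, 87.6449203491211), 37.91827392578125)
plane [-6.96687000e-03  2.90697727e-03  7.35701687e+01]
bar 898 ((541.1779174804688, -4.708278656005859), (15.57354736328125, 41.9372673034668), 25.625539779663086)
disc 2297 ((503.5499572753906, 87.6449203491211), 37.91827392578125)
handle 386 ((503.5792236328125, 87.57954406738281), 11.782487869262695)
```

View pics/w5.png

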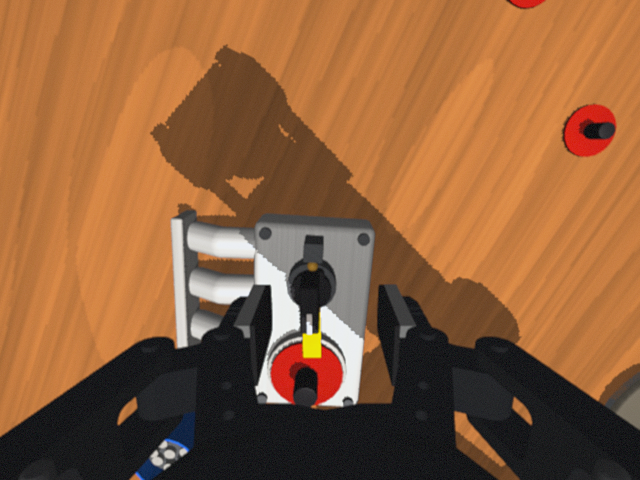

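The tongue at (312,345) lies over the edge of the cover, and the bar is 4° short of the port line (about 1.23 rad, locked). The cover is still centred within 1 mm, and the gripper is clear.

```bash
python3 -c "
from rig import ctrl
print(ctrl.finish_job())"
```

```text
the job is handed in; nothing more can be done
None
```

The red cover lies flat and centred on the port to about 1 mm, the latch is locked over its edge at about 1.23 rad, the gripper is clear of everything, and the job was handed in at about 14.5 s.

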